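Fit a tube block in the block shaker

TASK

Fit the tube block with the blue handle into the pocket of the block shaker: set it on lightly, groove to the brass rib, and work it about by feel until it drops fully home; do not force it. Let go of it, then swing the red-knobbed latch fully across so that its nose holds the seated block down. Leave the block with the orange handle and everything else on the bench where it is.

Things in the scene. Friction and masses are not known exactly. Their poses are not given: they have to be found in the camera images.
- block: The block to fit: aluminium, 72 long (its x) x 54 wide (its y) x 44 mm high, about 0.4 kg, eight tube holes, blue handle. Origin: centre of its underside, z up. In the middle of its +x end face a vertical groove, 10 wide and 8 mm deep, runs the full height.
- block_handle (a point): Middle of that block's blue handle bar, 77 mm above the underside, axes as the block's. The bar is 50 long (x) x 14 wide (y) x 16 mm high and stands on a steel stem 12 mm in diameter, 25 mm clear above the block's top.
- spare_block: The other tube block, same outer size, groove and handle, but an orange handle and four wide holes. To be left alone. Origin: centre of its underside.
- shaker: Block shaker fixed to the bench: white housing 240 (x) x 200 (y) x 90 mm high, teal panel on its front (-x). Origin: centre of its underside, z up. On top an aluminium platform with a pocket rides on an eccentric. Stopped, it rests anywhere on a horizontal circle of 4 mm radius about its mean place, sides parallel to the housing; where on the circle is not measured.
- pocket (a point): On the shaker, axes as the shaker's: centre of the pocket's floor for the mean place of the platform, 102 mm above the bench; the actual centre is 4 mm from it, in an unknown horizontal direction. The pocket is 75 (x) x 57 (y) x 16 mm deep with square edges (1.5 mm of play on each side of a block). Fully home, the underside is on this floor and the block's top 28 mm above the rim.
- rim (a point): On the shaker, axes as the shaker's: centre of the pocket's mouth for the mean place of the platform, 118 mm above the bench; the rim is flat, at least 15 mm wide. A brass rib, 6 wide and standing 6 mm out from the middle of the pocket's +x wall, enters the block's groove, so block +x goes to shaker +x. Shoved sideways with more than about 12 N the platform creeps round its circle.
- latch_pivot (a point): On the shaker, axes as the shaker's: the latch's pivot for the mean place of the platform, at mid-thickness of the latch bar, 151.5 mm above the bench and 58 mm from the pocket centre towards the front (-x). The latch rides on the platform, so the actual pivot is off by the same 4 mm as the pocket.
- latch (a joint): Latch angle, rad: 0 open, 1.571 (its stop) closed, clockwise seen from above; stays where left (0.06 N m). Steel bar 14 x 6 mm: at 0 its 30 mm nose points to shaker +y and its lever to -y; closed, nose to +x, 2.5 mm above the top of a seated block, lever to -x. On the lever, 45 mm from the pivot, an upright red knob, 14 mm in diameter, its top 35 mm above the pivot point.
- tube_rack: White tube rack with red- and white-capped tubes, 72 x 250 mm, about 100 mm high. Bystander.
- reagent: Amber reagent bottle, 64 mm in diameter, 130 mm high. Bystander.
- tip_box: Blue pipette tip box with clear lid, 124 x 86 x 67 mm. Bystander.
- sample_jar: Small jar with white cap, 52 mm in diameter, 60 mm high. Bystander.
- petri_stack: Stack of petri dishes, 90 mm in diameter, 58 mm high. Bystander.
- timer: Small white bench timer, 50 x 70 x 20 mm. Bystander.
There are look-alikes about, which are no part of the job. Leave any green look-alike of the block alone.

How it is judged:
By the outcome, as a careful person would: the job done as asked, in the order asked, and still so for the second after the job is handed in, with the robot touching nothing.
It also fails if it takes over 64 s, if anything falls off the work surface, if the arm or the gripper's body presses on something with over 40 N, if the wrist force passes 120 N, or if a joint passes its speed limit or range.

ROBOT

A 7-joint arm with a two-finger parallel gripper is mounted at the origin on the work surface. World frame = base frame: x ahead of the robot, y to its left, z up, the work surface at z = 0. Lengths are in m, angles in rad, forces in N, time in s.
With the tool pointing down it reaches from about 0.4 to 0.85 m from the base axis. Payload 10.4 kg.
Tool frame: the origin (TCP) lies between the finger pads; the fingertips stand tcp_to_tips ahead of it and the grasp point (between the pads) lies 8 mm behind it (tcp_to_tips is the distance from the TCP to the fingertips, in m); z points along the fingers, y is the line along which they close (so a half turn about z gives the same grasp; the last joint's range is limited). The gripper opens to 85 mm and grips with 20 to 120 N. Pads are 22 mm wide; open, the fingers measure 114 mm over their backs; the gripper's body (76 mm by 85 mm) begins 54 mm behind the grasp point. The pads swing forward as they close: fully open they stand 13 mm farther back than shut.
Start: joints at [-1.21, 0.332, -0.065, 1.46, 0.022, 1.35, -0.088], TCP at [0.234, 0.58, 0.242] pointing down, gripper open.
Joint ranges: [-2.6, 2.6], [-0.5, 2.12], [-1.47, 1.34], [0.16, 2.42], [-1.27, 4.41], [0.06, 2.06], [-2.6, 2.6]. Speed limits (rad/s): [2.22, 2.22, 2.79, 2.79, 3.14, 3.14, 3.14].

INTERFACE

Orientations are given as a unit quaternion [x, y, z, w].
In Python, from workcell import * gives the robot as it stands.
- The arm moves only by the tool apply_moves, never from a script. Its argument "rows" is a list of rows, each an object of numbers: "x", "y", "z": the shift along the tool's x, y, z in mm; "ax", "ay", "az": the turn, a rotation vector about the tool's x, y, z in degrees; "gripper": the closure, from 0 (fully open) to 1 (shut). A call has 1 to 5 rows; each row shifts and turns the commanded pose from where the row before left it, along the tool's axes as they then stand; what a row does not reach is not made up. A row lasts 1/12 s, in which the tool goes at most 41.7 mm and 7.16 degrees, less where a joint would pass 70% of its speed; a pose out of reach is approached as far as the arm can. A call with a gripper value outside its range is refused whole. The fingers move at their own pace and stop on an object; "newtons" is the grip in N (left out, the last holds). Time passes only in rows, so rows that do not move let the fingers close. It gives the time, the measured TCP pose, the force, the opening and the grip force at its end, in the units of the state.
- get_obs(): the state, without advancing time (a new reading comes with each control period).
- camera(name): name is "side" or "top" or "wrist"; returns a dict with "color" (480x640x3 uint8, red, green, blue), "fov_y" (degrees; the focal length in pixels is half the picture's height over the tangent of half this angle, whatever the lens; pixels are square), "cx", "cy" (the principal point, pixels), "rvec" (rotation vector, rad) and "tvec" (3), from world to camera coordinates, as OpenCV has them. Camera axes: x right, y down, z forward; pixel columns grow to the right and rows downward; lengths in m; the calibration is good to about 2 mm. The wrist camera is an equidistant fisheye: a pixel r from the principal point sees the ray r / f radians off the axis. A picture is of the moment at which its call begins. There is no depth.
- hand_in(): hands the job in; it is judged then, once.
The state is a dict: "clock": time; "joint_pos": joint angles; "joint_velocities": joint speeds; "tau": joint torques, N m; "position": TCP position; "ee_rot": TCP orientation; "ft_force": force on the tool from outside, world axes, zero at the start; "torque": the same for the moment, N m; "grip_width": opening from 0.0 (shut) to 1.0 (fully open); "grasp_force": force on a finger pad.
Only numpy, scipy, OpenCV 4.12 (cv2) and the standard library are available. Lean on these libraries where they do the work, as an engineer would, in place of code of your own. Each camera call takes 0.05 s, during which the arm holds its last target. There are 200 camera calls.

## Working session

There is one attempt and no reset: what is moved stays moved. The work goes in short steps, Python scripts to look and compute and a tool call to move; the robot and the scene stay as the last step left them, time stands still between calls to the robot, and variables do not carry over. Pictures are saved under pics/ and viewed, at most 10 in all, crops included, and the job is handed in when it is done.

Besides the shell and the picture viewer there is one more tool, called after ">>>" as name(argument=value, ...) on one line, values as JSON. apply_moves: Moves the arm, as the interface text tells. Its arguments: {"type":"object","properties":{"rows":{"type":"array","items":{"type":"object","properties":{"x":{"type":"number"},"y":{"type":"number"},"z":{"type":"number"},"ax":{"type":"number"},"ay":{"type":"number"},"az":{"type":"number"},"gripper":{"type":"number"}}}},"newtons":{"type":"number"}},"required":["rows"]}

```bash
mkdir -p pics
cat > h.py <<'E'
from workcell import *
import numpy as np, cv2
from scipy.spatial.transform import Rotation as R
def snap(n,f):
    c=camera(n); cv2.imwrite('pics/'+f,c['color'][:,:,::-1]); np.save('pics/'+f+'.npy',{k:v for k,v in c.items() if k!='color'},allow_pickle=True); return c
def ray(c,u,v,fish=False):
    f=240/np.tan(np.radians(c['fov_y'])/2); d=np.array([(u-c['cx']),(v-c['cy'])])/f
    if fish:
        r=np.hypot(*d); d3=np.array([*(d/max(r,1e-9)*np.sin(r)),np.cos(r)])
    else: d3=np.array([*d,1.])
    M=cv2.Rodrigues(np.array(c['rvec'],float))[0]; t=np.array(c['tvec'],float).ravel()
    return -M.T@t, M.T@d3
def atz(c,u,v,z,fish=False):
    o,d=ray(c,u,v,fish); return o+d*(z-o[2])/d[2]
def load(f): return np.load('pics/'+f+'.npy',allow_pickle=True).item()
def st():
    o=get_obs(); print(o['clock'],np.round(o['position'],4),np.round(R.from_quat(o['ee_rot']).as_matrix(),3).tolist(),np.round(o['ft_force'],1),o['grip_width'],o['grasp_force'])
E
python3 -c "
from h import *
for n in ['top','side','wrist']:
    c=snap(n,n+'0.png'); print(n,c['fov_y'],c['cx'],c['cy'],ray(c,320,240,n=='wrist'))
st()"
```

```text
top 51.728760471412556 324.73241095407076 233.7298343870426 (array([0.3162717 , 0.00542246, 1.48355185]), array([ 0.16643473,  0.00541648, -0.98616528]))
side 52.39786493610958 318.59716022955536 235.1309539853801 (array([ 0.10939641, -0.8462137 ,  0.66097496]), array([ 0.40030723,  0.76769491, -0.50050631]))
wrist 65.70646984690485 317.28227102590307 238.69460621395595 (array([0.16119353, 0.60877163, 0.37314215]), array([ 0.28988935, -0.11086317, -0.95061744]))
0.15 [0.2339 0.5793 0.2417] [[-0.927, 0.374, -0.0], [0.374, 0.927, -0.001], [-0.0, -0.001, -1.0]] [0.4 0.4 0. ] 1.0000138768229383 0.0
```

View pics/top0.png

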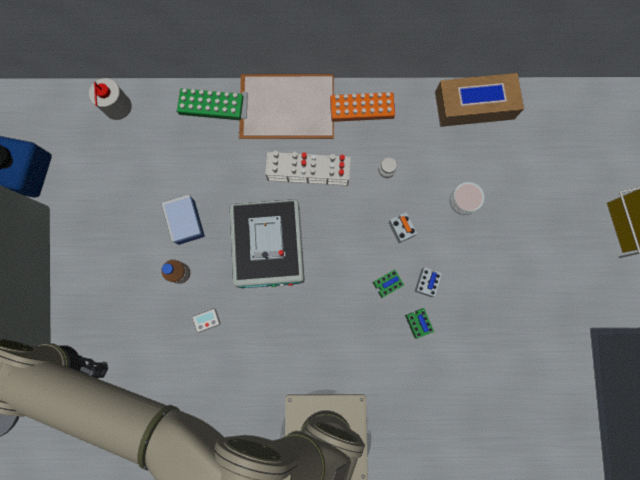

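View pics/side0.png

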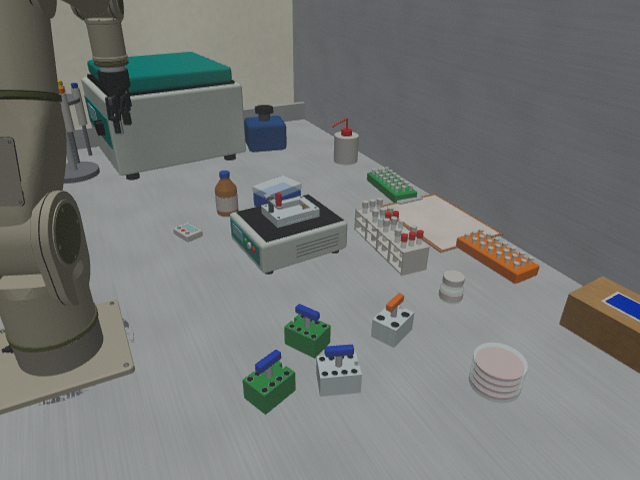

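Top view: the aluminium block with the blue handle is at about (429,282), next to two green look-alikes at (388,284) and (420,323). The shaker is at (266,243), with its front facing the robot and the red knob at (281,253). I'll enlarge both.

```bash
python3 -c "
from h import *
t=cv2.imread('pics/top0.png'); s=cv2.imread('pics/side0.png')
a=cv2.resize(t[190:300,220:310],None,fx=5,fy=5,interpolation=2)[:550]
b=cv2.resize(t[260:305,400:450],None,fx=7,fy=7,interpolation=2)
d=cv2.resize(s[335:400,305:370],None,fx=5,fy=5,interpolation=2)[:,:350]
o=np.zeros((600,800,3),np.uint8); o[:550,:450]=a; o[:b.shape[0],450:450+b.shape[1]]=b
d=d[:285]; o[315:600,450:450+d.shape[1]]=d
cv2.imwrite('pics/c1.png',o)
c=load('top0.png')
for u,v,z in [(429,282,.085),(420,323,.085),(266,243,.118),(281,253,.186)]: print(atz(c,u,v,z))
"
```

```text
[ 0.43083124 -0.29430071  0.085     ]
[ 0.3170414  -0.26443079  0.085     ]
[0.53883733 0.16376435 0.118     ]
[0.50080639 0.11578149 0.186     ]
```

View pics/c1.png

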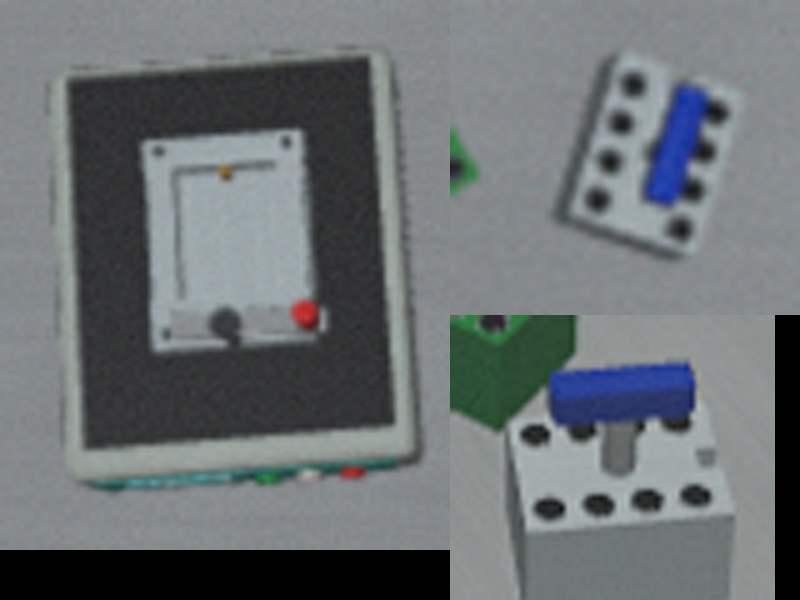

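The groove shows at the block's right end in the side crop, so block +x is the far end of the bar. The rib is at the far side of the pocket, crop pixel (225,172), and the knob is at (304,312).

```bash
python3 -c "
from h import *
c=load('top0.png')
A=lambda x,y,z:atz(c,219.5+x/5,189.5+y/5,z)
B=lambda x,y,z:atz(c,399.5+(x-450)/7,259.5+y/7,z)
ang=lambda p:np.degrees(np.arctan2(p[1],p[0]))
a,b=B(660,203,.085),B(690,88,.085); print('bar',(a+b)/2,ang(b-a),np.linalg.norm(b-a))
q=[B(*p,.044) for p in [(622,50),(745,95),(690,257),(562,215)]]; print('blk',np.mean(q,0),ang(q[0]-q[3]),ang(q[1]-q[2]),[np.linalg.norm(q[i]-q[i-1]) for i in range(4)])
q=[A(*p,.09) for p in [(52,75),(385,50),(418,455),(72,475)]]; print('hous',np.mean(q,0),ang(q[0]-q[3]),ang(q[1]-q[2]),[np.linalg.norm(q[i]-q[i-1]) for i in range(4)])
q=[A(*p,.118) for p in [(142,142),(302,130),(318,335),(155,350)]]; print('rim',np.mean(q,0),ang(q[0]-q[3]),ang(q[1]-q[2]),[np.linalg.norm(q[i]-q[i-1]) for i in range(4)])
print('rib',A(225,172,.118),'piv',A(225,320,.155),'knob',A(304,312,.186))
o=get_obs(); print(load('wrist0.png'))
"
```

```text
bar [ 0.43570458 -0.30199826  0.085     ] -16.953453817352454 0.04842811859774568
blk [ 0.43569376 -0.30244673  0.044     ] -21.97339040975554 -21.13556673840853 [np.float64(0.07383473171160226), np.float64(0.05397753059580037), np.float64(0.0717648901393249), np.float64(0.0551128661785379)]
hous [0.5472868  0.16751166 0.09      ] 4.477222966938259 4.845157225137433 [np.float64(0.23149534460869753), np.float64(0.19288953390900707), np.float64(0.23540468486349955), np.float64(0.1944583168240709)]
rim [0.55530953 0.16586044 0.118     ] 4.81694086113925 5.021453205762089 [np.float64(0.11851634480196382), np.float64(0.09032385953260669), np.float64(0.1171023426415201), np.float64(0.09073713532365629)]
rib [0.59327494 0.16888831 0.118     ] piv [0.50403047 0.16305299 0.155     ] knob [0.50375112 0.11766586 0.186     ]
{'fov_y': 65.70646984690485, 'cx': 317.28227102590307, 'cy': 238.69460621395595, 'rvec': array([-2.3798601 , -1.60661709, -0.25055848]), 'tvec': array([-0.62421163, -0.04039542,  0.38019648])}
```

>>> apply_moves(rows=[{"x": -20,"y": -18,"z": -6,"gripper": 0.4},{"x": -28,"y": -25},{"x": -28,"y": -25},{"x": -28,"y": -25},{"x": -28,"y": -25}], newtons=60)

```text
invalid input at $.rows[0]: expected keys x, y, z, ax, ay, az, gripper
```

>>> apply_moves(rows=[{"x": -28,"y": -25},{"x": -28,"y": -25},{"x": -28,"y": -25},{"x": -28,"y": -25},{"x": -28,"y": -25}])

```text
invalid input at $.rows[0]: expected keys x, y, z, ax, ay, az, gripper
```

```bash
python3 -c "
from h import *
import workcell; print([k for k in dir(workcell) if k[0]!='_'][:60]); print(getattr(workcell,'tcp_to_tips',None))
st();print(get_obs()['joint_pos'])"
```

```text
['MotionError', 'camera', 'get_obs', 'hand_in', 'tcp_to_tips']
0.011
0.15 [0.2339 0.5793 0.2417] [[-0.927, 0.374, -0.0], [0.374, 0.927, -0.001], [-0.0, -0.001, -1.0]] [0.4 0.4 0. ] 1.0000138768229383 0.0
[-1.20958444  0.33271571 -0.06468997  1.46073819  0.02161887  1.34991193
 -0.08853538]
```

All keys are required in each row.

>>> apply_moves(rows=[{"x": -20,"y": -18,"z": -6,"ax": 0,"ay": 0,"az": 0,"gripper": 0.4},{"x": -28,"y": -25,"z": 0,"ax": 0,"ay": 0,"az": 0,"gripper": 0.4},{"x": -28,"y": -25,"z": 0,"ax": 0,"ay": 0,"az": 0,"gripper": 0.4},{"x": -28,"y": -25,"z": 0,"ax": 0,"ay": 0,"az": 0,"gripper": 0.4},{"x": -28,"y": -25,"z": 0,"ax": 0,"ay": 0,"az": 0,"gripper": 0.4}], newtons=60)

```text
clock: 0.57
position: [0.3127, 0.4189, 0.2481]
ee_rot: [0.191, 0.982, -0.0, -0.0]
ft_force: [1.0, 0.1, 0.5]
grip_width: 0.604
grasp_force: 0.0
```

>>> apply_moves(rows=[{"x": -28,"y": -25,"z": 0,"ax": 0,"ay": 0,"az": 0,"gripper": 0.4},{"x": -28,"y": -25,"z": 0,"ax": 0,"ay": 0,"az": 0,"gripper": 0.4},{"x": -28,"y": -25,"z": 0,"ax": 0,"ay": 0,"az": 0,"gripper": 0.4},{"x": -28,"y": -25,"z": 0,"ax": 0,"ay": 0,"az": 0,"gripper": 0.4},{"x": -28,"y": -25,"z": 0,"ax": 0,"ay": 0,"az": 0,"gripper": 0.4}])

```text
clock: 0.98
position: [0.3956, 0.2505, 0.2483]
ee_rot: [0.191, 0.982, 0.0, -0.0]
ft_force: [1.2, 0.2, 0.0]
grip_width: 0.598
grasp_force: 0.0
```

>>> apply_moves(rows=[{"x": -16,"y": -33,"z": 0,"ax": 0,"ay": 0,"az": 0,"gripper": 0.4},{"x": -16,"y": -33,"z": 0,"ax": 0,"ay": 0,"az": 0,"gripper": 0.4},{"x": -16,"y": -33,"z": 0,"ax": 0,"ay": 0,"az": 0,"gripper": 0.4},{"x": -16,"y": -33,"z": 0,"ax": 0,"ay": 0,"az": 0,"gripper": 0.4},{"x": -16,"y": -33,"z": 0,"ax": 0,"ay": 0,"az": 0,"gripper": 0.4}])

```text
clock: 1.4
position: [0.4073, 0.0676, 0.2482]
ee_rot: [0.191, 0.982, 0.0, -0.0]
ft_force: [1.1, 0.3, 0.7]
grip_width: 0.596
grasp_force: 0.0
```

>>> apply_moves(rows=[{"x": -16,"y": -33,"z": 0,"ax": 0,"ay": 0,"az": 0,"gripper": 0.4},{"x": -16,"y": -33,"z": 0,"ax": 0,"ay": 0,"az": 0,"gripper": 0.4},{"x": -16,"y": -33,"z": 0,"ax": 0,"ay": 0,"az": 0,"gripper": 0.4},{"x": -16,"y": -33,"z": 0,"ax": 0,"ay": 0,"az": 0,"gripper": 0.4},{"x": -16,"y": -33,"z": 0,"ax": 0,"ay": 0,"az": 0,"gripper": 0.4}])

```text
clock: 1.82
position: [0.4196, -0.1154, 0.2483]
ee_rot: [0.191, 0.982, 0.0, 0.0]
ft_force: [1.3, 1.4, 0.0]
grip_width: 0.602
grasp_force: 0.0
```

>>> apply_moves(rows=[{"x": -16,"y": -33,"z": 0,"ax": 0,"ay": 0,"az": 0,"gripper": 0.4},{"x": -16,"y": -33,"z": 0,"ax": 0,"ay": 0,"az": 0,"gripper": 0.4},{"x": -16,"y": -33,"z": 0,"ax": 0,"ay": 0,"az": 0,"gripper": 0.4},{"x": -16,"y": -33,"z": 0,"ax": 0,"ay": 0,"az": 0,"gripper": 0.4},{"x": -16,"y": -33,"z": 0,"ax": 0,"ay": 0,"az": 0,"gripper": 0.4}])

```text
clock: 2.23
position: [0.4323, -0.2981, 0.2486]
ee_rot: [0.19, 0.982, 0.0, 0.001]
ft_force: [1.1, 0.7, 0.1]
grip_width: 0.597
grasp_force: 0.0
```

>>> apply_moves(rows=[{"x": 0,"y": 0,"z": 20,"ax": 0,"ay": 0,"az": 0,"gripper": 0.4},{"x": 0,"y": 0,"z": 20,"ax": 0,"ay": 0,"az": 0,"gripper": 0.4},{"x": 0,"y": 0,"z": 0,"ax": 0,"ay": 0,"az": 0,"gripper": 0.4},{"x": 0,"y": 0,"z": 0,"ax": 0,"ay": 0,"az": 0,"gripper": 0.4}])

```text
clock: 2.57
position: [0.4319, -0.2961, 0.2078]
ee_rot: [0.191, 0.982, 0.0, -0.001]
ft_force: [-0.2, -0.1, 0.0]
grip_width: 0.603
grasp_force: 0.0
```

```bash
python3 -c "
from h import *
c=snap('wrist','w1.png');st();print(get_obs()['joint_pos'])
M=cv2.Rodrigues(np.array(c['rvec']))[0];f=240/np.tan(np.radians(c['fov_y'])/2)
for p in [(.436,-.302,.085),(.436,-.302,.044)]:
  q=M@np.array(p)+np.ravel(c['tvec']);th=np.arctan2(np.hypot(q[0],q[1]),q[2]);k=f*th/np.hypot(q[0],q[1]);print(c['cx']+k*q[0],c['cy']+k*q[1])
"
```

```text
2.6167 [ 0.4325 -0.2963  0.2088] [[-0.927, 0.374, -0.0], [0.374, 0.927, 0.0], [0.0, 0.0, -1.0]] [-0.5 -0.1  0.2] 0.6002645089448169 0.0
[-0.31440993  0.16681658  0.92251393  1.81115945 -0.14077086  1.23251182
  1.83576143]
312.0481922055433 242.2753084141812
312.75475408530815 226.70211622904742
```

View pics/w1.png

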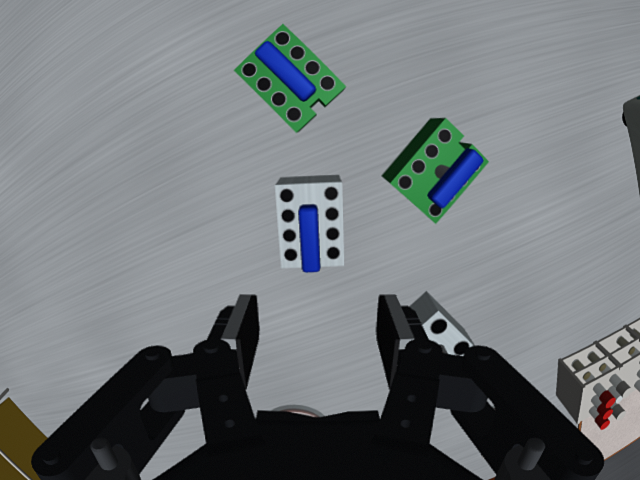

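The wrist view shows our bar from (308,206) to (311,271), about where I predicted it. Block top corners are (276,186), (342,182), (344,265) and (281,268).

```bash
python3 -c "
from h import *
c=load('w1.png'); ang=lambda p:np.degrees(np.arctan2(p[1],p[0]))
A=lambda u,v,z:atz(c,u,v,z,True)
q=[A(*p,.044) for p in [(276,186),(342,182),(344,265),(281,268)]]
print(np.mean(q,0),ang(q[3]-q[0]),ang(q[2]-q[1]),ang(q[1]-q[0])-90,ang(q[2]-q[3])-90,[np.linalg.norm(q[i]-q[i-1]) for i in range(4)])
a,b=A(308.5,206,.085),A(311,271,.085);print((a+b)/2,ang(b-a),np.linalg.norm(b-a))
Rm=R.from_quat(get_obs()['ee_rot']).as_matrix(); print(1e3*Rm.T@((a+b)/2-get_obs()['position']))
"
```

```text
[ 0.43521038 -0.3035264   0.044     ] -20.309062514753563 -19.531428842450918 -18.570801282156978 -18.975228725496876 [np.float64(0.07119766556354284), np.float64(0.0532720325734213), np.float64(0.07155776766609548), np.float64(0.05423338477320436)]
[ 0.43337578 -0.30270266  0.085     ] -20.231593616268533 0.04926337086098869
[ -3.249964    -5.65543957 123.81398103]
```

>>> apply_moves(rows=[{"x": -4,"y": -6,"z": 30,"ax": 0,"ay": 0,"az": -2,"gripper": 0.4},{"x": 0,"y": 0,"z": 36,"ax": 0,"ay": 0,"az": 0,"gripper": 0.4},{"x": 0,"y": 0,"z": 36,"ax": 0,"ay": 0,"az": 0,"gripper": 0.4},{"x": 0,"y": 0,"z": 26,"ax": 0,"ay": 0,"az": 0,"gripper": 0.4},{"x": 0,"y": 0,"z": 12,"ax": 0,"ay": 0,"az": 0,"gripper": 0.4}])

```text
clock: 3.03
position: [0.4335, -0.3023, 0.0664]
ee_rot: [0.173, 0.985, 0.001, -0.001]
ft_force: [-0.8, -0.3, -0.2]
grip_width: 0.602
grasp_force: 0.0
```

>>> apply_moves(rows=[{"x": 0,"y": 0,"z": 0,"ax": 0,"ay": 0,"az": 0,"gripper": 0.4},{"x": 0,"y": 0,"z": 0,"ax": 0,"ay": 0,"az": 0,"gripper": 0.9},{"x": 0,"y": 0,"z": 0,"ax": 0,"ay": 0,"az": 0,"gripper": 1},{"x": 0,"y": 0,"z": 0,"ax": 0,"ay": 0,"az": 0,"gripper": 1},{"x": 0,"y": 0,"z": 0,"ax": 0,"ay": 0,"az": 0,"gripper": 1}])

```text
clock: 3.45
position: [0.4353, -0.304, 0.0703]
ee_rot: [0.173, 0.985, 0.0, 0.002]
ft_force: [-0.7, 1.0, 9.0]
grip_width: 0.154
grasp_force: 59.8
```

>>> apply_moves(rows=[{"x": 0,"y": 0,"z": 0,"ax": 0,"ay": 0,"az": 0,"gripper": 1},{"x": 0,"y": 0,"z": 0,"ax": 0,"ay": 0,"az": 0,"gripper": 1},{"x": 0,"y": 0,"z": 0,"ax": 0,"ay": 0,"az": 0,"gripper": 1}])

```text
clock: 3.7
position: [0.4353, -0.304, 0.0703]
ee_rot: [0.173, 0.985, 0.0, 0.002]
ft_force: [-1.4, 1.6, 8.1]
grip_width: 0.147
grasp_force: 59.9
```

>>> apply_moves(rows=[{"x": 0,"y": 0,"z": -20,"ax": 0,"ay": 0,"az": 0,"gripper": 1},{"x": 0,"y": 0,"z": -36,"ax": 0,"ay": 0,"az": 0,"gripper": 1},{"x": 0,"y": 0,"z": -36,"ax": 0,"ay": 0,"az": -5,"gripper": 1},{"x": 0,"y": 0,"z": -36,"ax": 0,"ay": 0,"az": -5,"gripper": 1},{"x": 0,"y": 0,"z": -36,"ax": 0,"ay": 0,"az": -5,"gripper": 1}])

```text
clock: 4.12
position: [0.4332, -0.3036, 0.2346]
ee_rot: [0.042, 0.999, 0.0, 0.0]
ft_force: [1.3, -0.6, -4.9]
grip_width: 0.153
grasp_force: 59.6
```

>>> apply_moves(rows=[{"x": 0,"y": 0,"z": -36,"ax": 0,"ay": 0,"az": -5,"gripper": 1},{"x": 0,"y": 0,"z": -30,"ax": 0,"ay": 0,"az": -4.8,"gripper": 1},{"x": -17.5,"y": 30,"z": 0,"ax": 0,"ay": 0,"az": 0,"gripper": 1},{"x": -17.5,"y": 30,"z": 0,"ax": 0,"ay": 0,"az": 0,"gripper": 1},{"x": -17.5,"y": 30,"z": 0,"ax": 0,"ay": 0,"az": 0,"gripper": 1}])

```text
clock: 4.53
position: [0.4787, -0.2088, 0.2996]
ee_rot: [-0.041, 0.999, 0.0, 0.001]
ft_force: [0.4, -0.0, -4.9]
grip_width: 0.147
grasp_force: 59.6
```

>>> apply_moves(rows=[{"x": -17.5,"y": 30,"z": 0,"ax": 0,"ay": 0,"az": 0,"gripper": 1},{"x": -17.5,"y": 30,"z": 0,"ax": 0,"ay": 0,"az": 0,"gripper": 1},{"x": -17.5,"y": 30,"z": 0,"ax": 0,"ay": 0,"az": 0,"gripper": 1},{"x": -17.5,"y": 30,"z": 0,"ax": 0,"ay": 0,"az": 0,"gripper": 1},{"x": -17.5,"y": 30,"z": 0,"ax": 0,"ay": 0,"az": 0,"gripper": 1}])

```text
clock: 4.95
position: [0.5534, -0.0512, 0.299]
ee_rot: [-0.042, 0.999, 0.0, 0.0]
ft_force: [0.3, -0.6, -3.7]
grip_width: 0.152
grasp_force: 59.7
```

>>> apply_moves(rows=[{"x": -17.5,"y": 30,"z": 0,"ax": 0,"ay": 0,"az": 0,"gripper": 1},{"x": -17.5,"y": 30,"z": 0,"ax": 0,"ay": 0,"az": 0,"gripper": 1},{"x": -17.5,"y": 30,"z": 0,"ax": 0,"ay": 0,"az": 0,"gripper": 1},{"x": -17.5,"y": 30,"z": 0,"ax": 0,"ay": 0,"az": 0,"gripper": 1},{"x": -17.5,"y": 30,"z": 0,"ax": 0,"ay": 0,"az": 0,"gripper": 1}])

```text
clock: 5.37
position: [0.6281, 0.1057, 0.299]
ee_rot: [-0.042, 0.999, 0.0, 0.0]
ft_force: [1.2, -0.7, -3.5]
grip_width: 0.152
grasp_force: 59.7
```

>>> apply_moves(rows=[{"x": -17.5,"y": 30,"z": 0,"ax": 0,"ay": 0,"az": 0,"gripper": 1},{"x": -17.5,"y": 30,"z": 0,"ax": 0,"ay": 0,"az": 0,"gripper": 1},{"x": 0,"y": 0,"z": 0,"ax": 0,"ay": 0,"az": 0,"gripper": 1},{"x": 0,"y": 0,"z": 0,"ax": 0,"ay": 0,"az": 0,"gripper": 1}])

```text
clock: 5.7
position: [0.6575, 0.1698, 0.2976]
ee_rot: [-0.044, 0.999, -0.0, -0.001]
ft_force: [-0.4, -1.0, -5.0]
grip_width: 0.151
grasp_force: 59.7
```

```bash
python3 -c "
from h import *
c=snap('wrist','w2.png');st();print(get_obs()['joint_pos'])"
```

```text
5.75 [0.6575 0.1674 0.2982] [[-0.996, -0.085, -0.0], [-0.085, 0.996, -0.001], [0.001, -0.001, -1.0]] [-1.2 -1.2 -4.2] 0.14900405872342917 59.714566469192505
[-0.69462962  0.47254548  0.57148432  1.23453778 -0.24831824  1.50381605
  1.49838809]
```

View pics/w2.png

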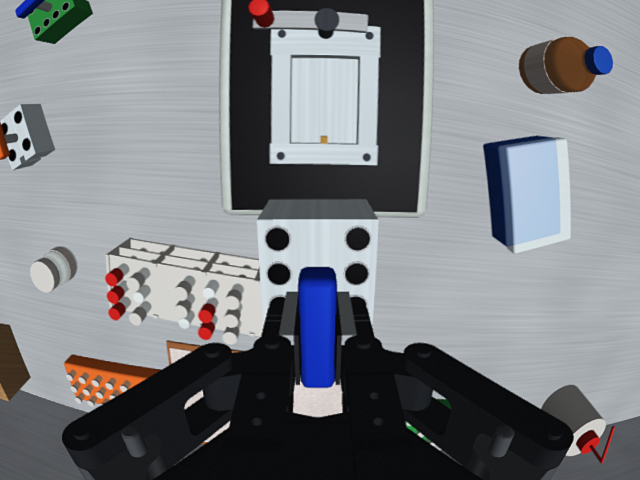

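The pocket is at about (291–358, 56–144), the rib at (324,139) and the knob at (260,8). I'll enlarge it.

```bash
python3 -c "
from h import *
t=cv2.imread('pics/w2.png')
a=cv2.resize(t[30:170,262:387],None,fx=4,fy=4,interpolation=2)
b=cv2.resize(t[195:295,250:385],None,fx=2.2,fy=2.2,interpolation=2)
o=np.zeros((600,800,3),np.uint8); o[:560,:500]=a; o[:b.shape[0],500:500+b.shape[1]]=b
cv2.imwrite('pics/c2.png',o)"
```

```text
(no output)
```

View pics/c2.png

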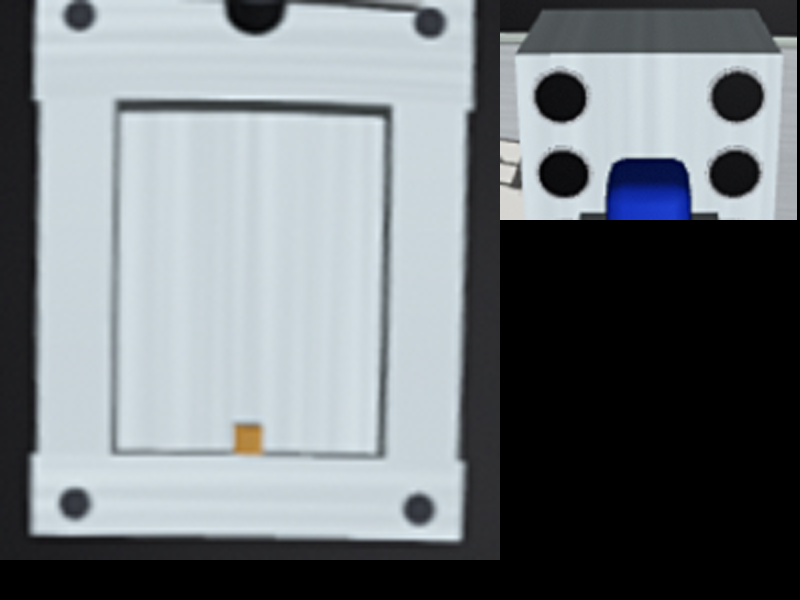

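```bash
python3 -c "
from h import *
c=load('w2.png'); ang=lambda p:np.degrees(np.arctan2(p[1],p[0]))
A=lambda x,y,z:atz(c,(x+.5)/4-.5+262,(y+.5)/4-.5+30,z,True)
B=lambda x,y,z:atz(c,(x-500+.5)/2.2-.5+250,(y+.5)/2.2-.5+195,z,True)
q=[A(*p,.118) for p in [(117,100),(392,105),(383,457),(112,452)]]
print('pocket',np.mean(q,0),ang(q[0]-q[3])-180,ang(q[1]-q[2])-180,ang(q[1]-q[0])-90,ang(q[2]-q[3])-90,[np.linalg.norm(q[i]-q[i-1]) for i in range(4)])
print('rib',A(248,452,.118))
zt=.2982-.0703+.044
Rm=R.from_quat(get_obs()['ee_rot']).as_matrix();P=np.array(get_obs()['position'])
for (a,b,z) in [((516,54),(783,52),zt),((545,10),(757,10),zt-.044)]:
  a,b=B(*a,z),B(*b,z); print('blk',np.linalg.norm(a-b),ang(b-a)-90, 1e3*Rm.T@((a+b)/2-P))
m=np.mean(q,0); print('to pocket, tool mm',1e3*Rm.T@(m-P), 'phi',ang(Rm[:,0]))
"
```

```text
pocket [0.55824546 0.16664441 0.118     ] -355.98449178403814 -355.9974510616481 4.352498512198508 4.152353516595781 [np.float64(0.07449167927686778), np.float64(0.05638046831164326), np.float64(0.0746886693368868), np.float64(0.0563627606490699)]
rib [0.59513968 0.16928158 0.118     ]
blk 0.053559663158391196 5.5136674376906 [36.89136217  2.27795935 26.30727644]
blk 0.05349822173238664 5.077016034935966 [36.52047363  2.72720391 70.30661895]
to pocket, tool mm [ 98.87283674   7.83534791 180.23803547] phi -175.12660679573546
```

>>> apply_moves(rows=[{"x": 20,"y": 1,"z": 0,"ax": 0,"ay": 0,"az": 0.7,"gripper": 1},{"x": 30,"y": 1,"z": 0,"ax": 0,"ay": 0,"az": 0,"gripper": 1},{"x": 30,"y": 2,"z": 0,"ax": 0,"ay": 0,"az": 0,"gripper": 1},{"x": 18,"y": 1,"z": 10,"ax": 0,"ay": 0,"az": 0,"gripper": 1},{"x": 0,"y": 0,"z": 25,"ax": 0,"ay": 0,"az": 0,"gripper": 1}])

```text
clock: 6.17
position: [0.5583, 0.1638, 0.2673]
ee_rot: [-0.035, 0.999, 0.002, 0.002]
ft_force: [1.8, 0.6, -4.7]
grip_width: 0.15
grasp_force: 59.7
```

>>> apply_moves(rows=[{"x": 0,"y": 0,"z": 30,"ax": 0,"ay": 0,"az": 0,"gripper": 1},{"x": 0,"y": 0,"z": 25,"ax": 0,"ay": 0,"az": 0,"gripper": 1},{"x": 0,"y": 0,"z": 10,"ax": 0,"ay": 0,"az": 0,"gripper": 1},{"x": 0,"y": 0,"z": 0,"ax": 0,"ay": 0,"az": 0,"gripper": 1},{"x": 0,"y": 0,"z": 0,"ax": 0,"ay": 0,"az": 0,"gripper": 1}])

```text
clock: 6.58
position: [0.56, 0.1639, 0.1995]
ee_rot: [-0.035, 0.999, 0.0, 0.0]
ft_force: [0.7, -0.1, -4.9]
grip_width: 0.147
grasp_force: 59.6
```

```bash
python3 -c "
from h import *
c=snap('wrist','w3.png');st()
P=np.array(get_obs()['position']);Rm=R.from_quat(get_obs()['ee_rot']).as_matrix()
print(1e3*Rm.T@(np.array([.55825,.16664,.188])-P))"
```

```text
6.6333 [0.5605 0.1642 0.2002] [[-0.997, -0.071, 0.002], [-0.071, 0.997, 0.001], [-0.002, 0.001, -1.0]] [ 1.1 -0.6 -3.9] 0.15326210069361523 59.57633435726166
[ 2.11863     2.55189819 12.1800685 ]
```

View pics/w3.png

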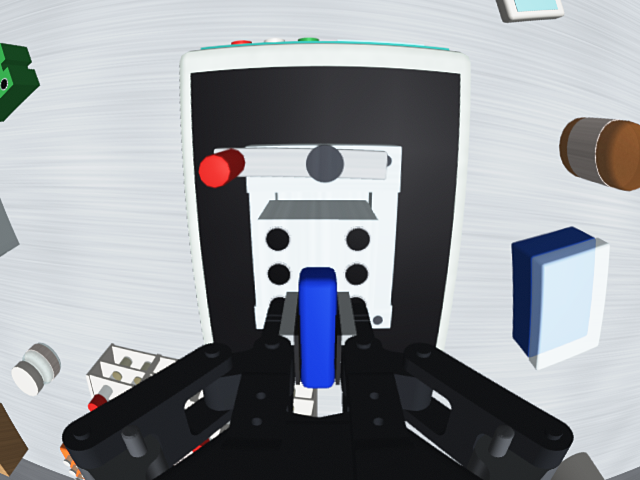

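Over the pocket now: the pocket's front corners show at about (284,193) and (371,194), and the block's lower edge spans about (272–368, 201). I'll compare the two from a crop.

```bash
python3 -c "
from h import *
t=cv2.imread('pics/w3.png')
cv2.imwrite('pics/c3.png',cv2.resize(t[140:230,240:410],None,fx=4.5,fy=4.5,interpolation=2))"
```

```text
(no output)
```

View pics/c3.png

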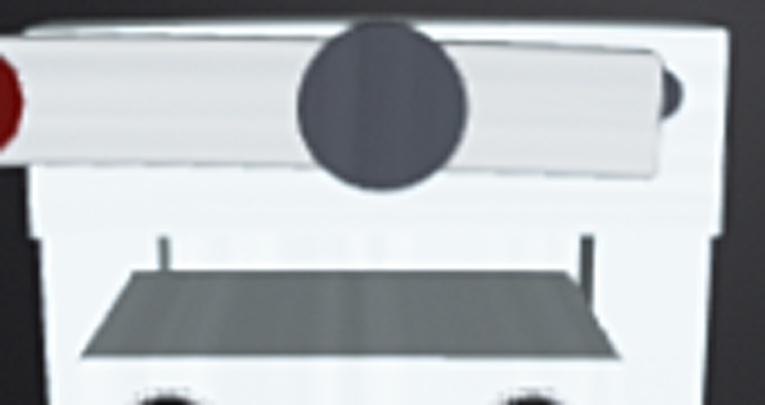

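```bash
python3 -c "
from h import *
c=load('w3.png'); ang=lambda p:np.degrees(np.arctan2(p[1],p[0]))
A=lambda x,y,z:atz(c,(x+.5)/4.5-.5+240,(y+.5)/4.5-.5+140,z,True)
P=np.array(get_obs()['position']);Rm=R.from_quat(get_obs()['ee_rot']).as_matrix()
for n,a,b,z in [('pocket',(160,237),(594,237),.118),('blk',(133,270),(566,271),.130)]:
  a,b=A(*a,z),A(*b,z); print(n,np.linalg.norm(a-b),ang(b-a)-90, 1e3*Rm.T@((a+b)/2-P))
"
```

```text
pocket 0.05642631859929542 4.144705024197506 [39.077369    3.11749843 82.09877778]
blk 0.05336459413641546 3.9290111615818404 [37.10747798 -0.48367742 70.10048802]
```

>>> apply_moves(rows=[{"x": 0.7,"y": 3.4,"z": 3,"ax": 0,"ay": 0,"az": 0,"gripper": 1},{"x": 0,"y": 0,"z": 4,"ax": 0,"ay": 0,"az": 0,"gripper": 1},{"x": 0,"y": 0,"z": 3,"ax": 0,"ay": 0,"az": 0,"gripper": 1},{"x": 0,"y": 0,"z": 2,"ax": 0,"ay": 0,"az": 0,"gripper": 1},{"x": 0,"y": 0,"z": 0,"ax": 0,"ay": 0,"az": 0,"gripper": 1}])

```text
clock: 7.05
position: [0.5585, 0.1679, 0.1858]
ee_rot: [-0.036, 0.999, -0.0, -0.0]
ft_force: [0.2, -1.3, -4.3]
grip_width: 0.153
grasp_force: 59.7
```

>>> apply_moves(rows=[{"x": 0,"y": 0,"z": 1,"ax": 0,"ay": 0,"az": 0,"gripper": 1},{"x": 0,"y": 0,"z": 1,"ax": 0,"ay": 0,"az": 0,"gripper": 1},{"x": 0,"y": 0,"z": 0,"ax": 0,"ay": 0,"az": 0,"gripper": 1}])

```text
clock: 7.3
position: [0.5587, 0.1679, 0.1842]
ee_rot: [-0.036, 0.999, -0.0, -0.0]
ft_force: [-0.1, 0.2, -5.2]
grip_width: 0.151
grasp_force: 59.7
```

Underside is 4 mm below the rim with no contact force, so it is entering. Continuing down gently.

>>> apply_moves(rows=[{"x": 0,"y": 0,"z": 1,"ax": 0,"ay": 0,"az": 0,"gripper": 1},{"x": 0,"y": 0,"z": 1,"ax": 0,"ay": 0,"az": 0,"gripper": 1},{"x": 0,"y": 0,"z": 1,"ax": 0,"ay": 0,"az": 0,"gripper": 1},{"x": 0,"y": 0,"z": 0,"ax": 0,"ay": 0,"az": 0,"gripper": 1}])

```text
clock: 7.63
position: [0.5586, 0.1679, 0.1811]
ee_rot: [-0.036, 0.999, -0.0, -0.0]
ft_force: [-0.5, -0.1, -3.9]
grip_width: 0.153
grasp_force: 59.7
```

>>> apply_moves(rows=[{"x": 0,"y": 0,"z": 1,"ax": 0,"ay": 0,"az": 0,"gripper": 1},{"x": 0,"y": 0,"z": 1,"ax": 0,"ay": 0,"az": 0,"gripper": 1},{"x": 0,"y": 0,"z": 0,"ax": 0,"ay": 0,"az": 0,"gripper": 1}])

```text
clock: 7.88
position: [0.5586, 0.168, 0.1791]
ee_rot: [-0.036, 0.999, -0.0, -0.0]
ft_force: [0.6, -0.3, -4.5]
grip_width: 0.15
grasp_force: 59.7
```

>>> apply_moves(rows=[{"x": 0,"y": 0,"z": 1,"ax": 0,"ay": 0,"az": 0,"gripper": 1},{"x": 0,"y": 0,"z": 1,"ax": 0,"ay": 0,"az": 0,"gripper": 1},{"x": 0,"y": 0,"z": 1,"ax": 0,"ay": 0,"az": 0,"gripper": 1},{"x": 0,"y": 0,"z": 1,"ax": 0,"ay": 0,"az": 0,"gripper": 1},{"x": 0,"y": 0,"z": 0,"ax": 0,"ay": 0,"az": 0,"gripper": 1}])

```text
clock: 8.3
position: [0.5586, 0.1679, 0.175]
ee_rot: [-0.036, 0.999, -0.0, -0.0]
ft_force: [-0.1, 0.5, -4.6]
grip_width: 0.15
grasp_force: 59.7
```

>>> apply_moves(rows=[{"x": 0,"y": 0,"z": 1,"ax": 0,"ay": 0,"az": 0,"gripper": 1},{"x": 0,"y": 0,"z": 1,"ax": 0,"ay": 0,"az": 0,"gripper": 1},{"x": 0,"y": 0,"z": 0,"ax": 0,"ay": 0,"az": 0,"gripper": 1}])

```text
clock: 8.55
position: [0.5586, 0.1679, 0.1731]
ee_rot: [-0.036, 0.999, -0.0, -0.0]
ft_force: [-0.7, 1.6, -5.9]
grip_width: 0.15
grasp_force: 59.7
```

>>> apply_moves(rows=[{"x": 0,"y": 0,"z": 0.6,"ax": 0,"ay": 0,"az": 0,"gripper": 1},{"x": 0,"y": 0,"z": 0.6,"ax": 0,"ay": 0,"az": 0,"gripper": 1},{"x": 0,"y": 0,"z": 0,"ax": 0,"ay": 0,"az": 0,"gripper": 1}])

```text
clock: 8.8
position: [0.559, 0.168, 0.1725]
ee_rot: [-0.036, 0.999, 0.0, 0.0]
ft_force: [-0.8, 0.4, -1.0]
grip_width: 0.149
grasp_force: 60.3
```

>>> apply_moves(rows=[{"x": 0,"y": 0,"z": 0.5,"ax": 0,"ay": 0,"az": 0,"gripper": 1},{"x": 0,"y": 0,"z": 0,"ax": 0,"ay": 0,"az": 0,"gripper": 1}])

```text
clock: 8.97
position: [0.5592, 0.1681, 0.1724]
ee_rot: [-0.036, 0.999, 0.0, 0.001]
ft_force: [0.1, 0.1, 3.8]
grip_width: 0.155
grasp_force: 60.9
```

Seated on the floor (z matches to 0.1 mm), with the force going from hanging weight to light contact. Releasing and lifting off.

>>> apply_moves(rows=[{"x": 0,"y": 0,"z": 0,"ax": 0,"ay": 0,"az": 0,"gripper": 0.6},{"x": 0,"y": 0,"z": 0,"ax": 0,"ay": 0,"az": 0,"gripper": 0.55},{"x": 0,"y": 0,"z": 0,"ax": 0,"ay": 0,"az": 0,"gripper": 0.55},{"x": 0,"y": 0,"z": -10,"ax": 0,"ay": 0,"az": 0,"gripper": 0.55},{"x": 0,"y": 0,"z": -25,"ax": 0,"ay": 0,"az": 0,"gripper": 0.55}])

```text
clock: 9.38
position: [0.5571, 0.1675, 0.2046]
ee_rot: [-0.036, 0.999, -0.001, -0.002]
ft_force: [0.7, -0.2, 0.6]
grip_width: 0.452
grasp_force: 0.0
```

>>> apply_moves(rows=[{"x": 0,"y": 0,"z": -25,"ax": 0,"ay": 0,"az": -6,"gripper": 0.6},{"x": 0,"y": 0,"z": 0,"ax": 0,"ay": 0,"az": -7,"gripper": 0.66},{"x": 0,"y": 0,"z": 0,"ax": 0,"ay": 0,"az": -7,"gripper": 0.66},{"x": 0,"y": 0,"z": 0,"ax": 0,"ay": 0,"az": -7,"gripper": 0.66},{"x": 0,"y": 0,"z": 0,"ax": 0,"ay": 0,"az": -7,"gripper": 0.66}])

```text
clock: 9.8
position: [0.5589, 0.168, 0.2326]
ee_rot: [-0.329, 0.944, 0.0, 0.0]
ft_force: [-0.4, -0.2, 0.9]
grip_width: 0.336
grasp_force: 0.0
```

>>> apply_moves(rows=[{"x": 0,"y": 0,"z": 0,"ax": 0,"ay": 0,"az": -7,"gripper": 0.66},{"x": 0,"y": 0,"z": 0,"ax": 0,"ay": 0,"az": -4,"gripper": 0.66},{"x": 0,"y": 0,"z": 0,"ax": 0,"ay": 0,"az": 0,"gripper": 0.66},{"x": 0,"y": 0,"z": 0,"ax": 0,"ay": 0,"az": 0,"gripper": 0.66}])

```text
clock: 10.13
position: [0.5588, 0.1679, 0.2322]
ee_rot: [-0.414, 0.91, 0.0, 0.0]
ft_force: [1.0, -0.5, 0.0]
grip_width: 0.335
grasp_force: 0.0
```

```bash
python3 -c "
from h import *
c=snap('wrist','w4.png');st();print(get_obs()['joint_pos'])
P=np.array(get_obs()['position']);Rm=R.from_quat(get_obs()['ee_rot']).as_matrix()
cen=np.array([.558,.1675,0]);S=R.from_euler('z',4.1,degrees=True).as_matrix()
for a in range(0,91,15):
  k=cen+S@np.array([-.058-.045*np.sin(np.radians(a)),-.045*np.cos(np.radians(a)),.178]); print(a,k,np.round(1e3*Rm.T@(k-P),1))"
```

```text
10.1833 [0.5588 0.1679 0.2321] [[-0.657, -0.754, 0.0], [-0.754, 0.657, 0.0], [-0.0, -0.0, -1.0]] [ 0.3  0.1 -0.1] 0.3388886261597837 0.0
[-0.7572914   0.25471778  0.46311512  1.61387519 -0.11723093  1.30016386
  2.14914206]
0 [0.50336582 0.11846831 0.178     ] [73.7  9.3 54. ]
15 [0.49163914 0.11916501 0.178     ] [80.9 18.6 54. ]
30 [0.48049235 0.12287305 0.178     ] [85.4 29.5 54. ]
45 [0.4706851  0.12933974 0.178     ] [87.  41.1 54. ]
60 [0.46288572 0.13812439 0.178     ] [85.5 52.8 54. ]
75 [0.45762573 0.14862834 0.178     ] [81.  63.6 54. ]
90 [0.4552636  0.16013576 0.178     ] [73.9 73.  54. ]
```

View pics/w4.png

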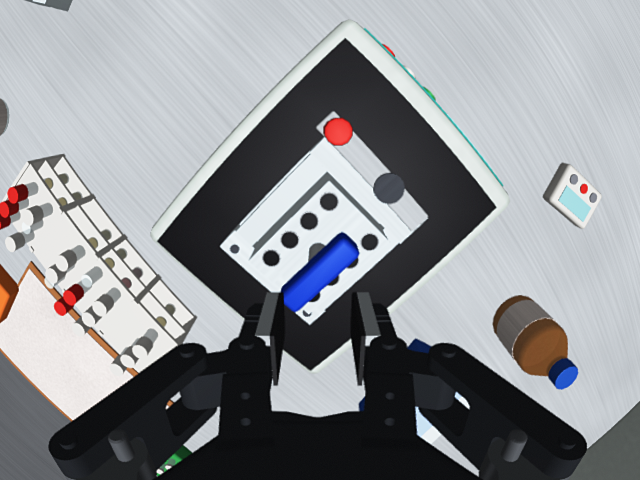

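The block sits in the pocket, and the knob top is at (338,131).

```bash
python3 -c "
from h import *
c=load('w4.png');P=np.array(get_obs()['position']);Rm=R.from_quat(get_obs()['ee_rot']).as_matrix()
k=atz(c,338,131,.1865,True);print(k,1e3*Rm.T@(k-P))
k=atz(c,389,188,.158,True);print(k,1e3*Rm.T@(k-P))"
```

```text
[0.50252128 0.11770831 0.1865    ] [74.82533773  9.47357813 45.53162728]
[0.50036417 0.16233531 0.158     ] [42.60853353 40.41949652 74.04302206]
```

>>> apply_moves(rows=[{"x": 25,"y": 3.5,"z": 0,"ax": 0,"ay": 0,"az": 0,"gripper": 0.66},{"x": 30,"y": 3.5,"z": 0,"ax": 0,"ay": 0,"az": 0,"gripper": 0.66},{"x": 19,"y": 2.4,"z": 0,"ax": 0,"ay": 0,"az": 0,"gripper": 0.66},{"x": 0,"y": 0,"z": 10,"ax": 0,"ay": 0,"az": 0,"gripper": 0.66},{"x": 0,"y": 0,"z": 10,"ax": 0,"ay": 0,"az": 0,"gripper": 0.66}])

```text
clock: 10.6
position: [0.5033, 0.118, 0.2121]
ee_rot: [-0.414, 0.91, 0.0, 0.001]
ft_force: [0.2, 1.3, 0.3]
grip_width: 0.337
grasp_force: 0.0
```

>>> apply_moves(rows=[{"x": 0,"y": 0,"z": 10,"ax": 0,"ay": 0,"az": 0,"gripper": 0.66},{"x": 0,"y": 0,"z": 12,"ax": 0,"ay": 0,"az": 0,"gripper": 0.66},{"x": 0,"y": 0,"z": 10,"ax": 0,"ay": 0,"az": 0,"gripper": 0.66},{"x": 0,"y": 0,"z": 0,"ax": 0,"ay": 0,"az": 0,"gripper": 0.78},{"x": 0,"y": 0,"z": 0,"ax": 0,"ay": 0,"az": 0,"gripper": 0.78}])

```text
clock: 11.02
position: [0.503, 0.1183, 0.1788]
ee_rot: [-0.416, 0.91, -0.0, -0.001]
ft_force: [0.4, 0.8, -0.4]
grip_width: 0.219
grasp_force: 0.0
```

>>> apply_moves(rows=[{"x": 3.8,"y": 4.3,"z": 0,"ax": 0,"ay": 0,"az": 0,"gripper": 0.78},{"x": 3.4,"y": 5,"z": 0,"ax": 0,"ay": 0,"az": 0,"gripper": 0.78},{"x": 2.6,"y": 5.3,"z": 0,"ax": 0,"ay": 0,"az": 0,"gripper": 0.78},{"x": 1.9,"y": 5.6,"z": 0,"ax": 0,"ay": 0,"az": 0,"gripper": 0.78},{"x": 1.2,"y": 5.8,"z": 0,"ax": 0,"ay": 0,"az": 0,"gripper": 0.78}])

```text
clock: 11.43
position: [0.4747, 0.1245, 0.1801]
ee_rot: [-0.415, 0.91, -0.0, 0.0]
ft_force: [0.4, -3.3, 0.1]
grip_width: 0.226
grasp_force: 1.5
```

>>> apply_moves(rows=[{"x": 0.4,"y": 5.8,"z": 0,"ax": 0,"ay": 0,"az": 0,"gripper": 0.78},{"x": -0.4,"y": 5.8,"z": 0,"ax": 0,"ay": 0,"az": 0,"gripper": 0.78},{"x": -1.1,"y": 5.9,"z": 0,"ax": 0,"ay": 0,"az": 0,"gripper": 0.78},{"x": -1.9,"y": 5.5,"z": 0,"ax": 0,"ay": 0,"az": 0,"gripper": 0.78},{"x": -2.6,"y": 5.3,"z": 0,"ax": 0,"ay": 0,"az": 0,"gripper": 0.78}])

```text
clock: 11.85
position: [0.4569, 0.149, 0.1797]
ee_rot: [-0.416, 0.909, 0.0, 0.0]
ft_force: [0.7, -3.0, 0.7]
grip_width: 0.223
grasp_force: 0.9
```

>>> apply_moves(rows=[{"x": -3.3,"y": 5,"z": 0,"ax": 0,"ay": 0,"az": 0,"gripper": 0.78},{"x": -3.8,"y": 4.4,"z": 0,"ax": 0,"ay": 0,"az": 0,"gripper": 0.78},{"x": 0,"y": 0,"z": 0,"ax": 0,"ay": 0,"az": 0,"gripper": 0.78}])

```text
clock: 12.1
position: [0.4546, 0.1615, 0.1796]
ee_rot: [-0.416, 0.909, 0.0, 0.0]
ft_force: [-0.2, 0.9, 0.4]
grip_width: 0.22
grasp_force: 0.0
```

>>> apply_moves(rows=[{"x": -1.4,"y": 1.4,"z": 0,"ax": 0,"ay": 0,"az": 0,"gripper": 0.78},{"x": 0,"y": 0,"z": 0,"ax": 0,"ay": 0,"az": 0,"gripper": 0.78}])

```text
clock: 12.27
position: [0.4547, 0.1622, 0.1796]
ee_rot: [-0.416, 0.909, 0.0, 0.0]
ft_force: [-0.4, 0.6, 0.5]
grip_width: 0.22
grasp_force: 0.0
```

>>> apply_moves(rows=[{"x": -0.7,"y": 0.7,"z": 0,"ax": 0,"ay": 0,"az": 0,"gripper": 0.78},{"x": 0,"y": 0,"z": 0,"ax": 0,"ay": 0,"az": 0,"gripper": 0.78}])

```text
clock: 12.43
position: [0.4548, 0.1625, 0.1796]
ee_rot: [-0.415, 0.91, -0.0, 0.0]
ft_force: [0.5, 0.4, -0.5]
grip_width: 0.217
grasp_force: 0.2
```

>>> apply_moves(rows=[{"x": -0.5,"y": 0.5,"z": 0,"ax": 0,"ay": 0,"az": 0,"gripper": 0.78},{"x": 0,"y": 0,"z": 0,"ax": 0,"ay": 0,"az": 0,"gripper": 0.78}])

```text
clock: 12.6
position: [0.4548, 0.1628, 0.1796]
ee_rot: [-0.415, 0.91, -0.0, -0.0]
ft_force: [1.3, -3.1, 0.0]
grip_width: 0.221
grasp_force: 1.4
```

>>> apply_moves(rows=[{"x": -0.7,"y": 0.7,"z": 0,"ax": 0,"ay": 0,"az": 0,"gripper": 0.78},{"x": 0,"y": 0,"z": 0,"ax": 0,"ay": 0,"az": 0,"gripper": 0.78}])

```text
clock: 12.77
position: [0.4549, 0.1632, 0.1795]
ee_rot: [-0.415, 0.91, -0.001, -0.0]
ft_force: [2.2, -5.5, 1.2]
grip_width: 0.22
grasp_force: 2.6
```

>>> apply_moves(rows=[{"x": -0.7,"y": 0.7,"z": 0,"ax": 0,"ay": 0,"az": 0,"gripper": 0.78},{"x": 0,"y": 0,"z": 0,"ax": 0,"ay": 0,"az": 0,"gripper": 0.78}])

```text
clock: 12.93
position: [0.455, 0.1635, 0.1795]
ee_rot: [-0.415, 0.91, -0.001, -0.0]
ft_force: [2.5, -8.9, 0.8]
grip_width: 0.218
grasp_force: 3.6
```

The force climbs to 9 N where the latch needs only 1.3 N, so it is on its stop. Backing off, opening, lifting, then checking.

>>> apply_moves(rows=[{"x": 1.5,"y": -1.5,"z": 0,"ax": 0,"ay": 0,"az": 0,"gripper": 0.72},{"x": 0,"y": 0,"z": 0,"ax": 0,"ay": 0,"az": 0,"gripper": 0.64},{"x": 0,"y": 0,"z": 0,"ax": 0,"ay": 0,"az": 0,"gripper": 0.64},{"x": 0,"y": 0,"z": -10,"ax": 0,"ay": 0,"az": 0,"gripper": 0.64},{"x": 0,"y": 0,"z": -25,"ax": 0,"ay": 0,"az": 0,"gripper": 0.64}])

```text
clock: 13.35
position: [0.453, 0.163, 0.213]
ee_rot: [-0.416, 0.909, -0.0, -0.002]
ft_force: [0.8, 0.4, 0.3]
grip_width: 0.364
grasp_force: 0.0
```

>>> apply_moves(rows=[{"x": 0,"y": 0,"z": -30,"ax": 0,"ay": 0,"az": 0,"gripper": 0.64},{"x": -25,"y": -25,"z": -25,"ax": 0,"ay": 0,"az": 0,"gripper": 0.64},{"x": -25,"y": -25,"z": -10,"ax": 0,"ay": 0,"az": 0,"gripper": 0.64},{"x": -25,"y": -15,"z": 0,"ax": 0,"ay": 0,"az": 0,"gripper": 0.64},{"x": 0,"y": 0,"z": 0,"ax": 0,"ay": 0,"az": 0,"gripper": 0.64}])

```text
clock: 13.77
position: [0.5548, 0.179, 0.2787]
ee_rot: [-0.416, 0.909, -0.001, 0.001]
ft_force: [-0.7, 0.6, -1.0]
grip_width: 0.359
grasp_force: 0.0
```

>>> apply_moves(rows=[{"x": -25,"y": 0,"z": 0,"ax": 0,"ay": 0,"az": 0,"gripper": 0.64},{"x": -20,"y": 0,"z": 0,"ax": 0,"ay": 0,"az": 0,"gripper": 0.64},{"x": 0,"y": 0,"z": 0,"ax": 0,"ay": 0,"az": 0,"gripper": 0.64},{"x": 0,"y": 0,"z": 0,"ax": 0,"ay": 0,"az": 0,"gripper": 0.64}])

```text
clock: 14.1
position: [0.5808, 0.2124, 0.2786]
ee_rot: [-0.416, 0.909, -0.0, -0.0]
ft_force: [-0.4, -0.1, -0.0]
grip_width: 0.363
grasp_force: 0.0
```

```bash
python3 -c "
from h import *
c=snap('wrist','w5.png');st()
s=snap('side','s5.png')['color'][:,:,::-1]
o=np.zeros((600,800,3),np.uint8)
w=c['color'][:,:,::-1][0:300,120:520]; o[:600]=cv2.resize(w,(800,600),interpolation=2)
o[320:600,:400]=cv2.resize(s[180:280,215:358],(400,280),interpolation=2)
cv2.imwrite('pics/c5.png',o)"
```

```text
14.15 [0.5807 0.2114 0.2788] [[-0.654, -0.756, -0.0], [-0.756, 0.654, -0.0], [0.0, 0.0, -1.0]] [ 0.2 -0.7 -0.2] 0.3606564429166495 0.0
```

View pics/c5.png

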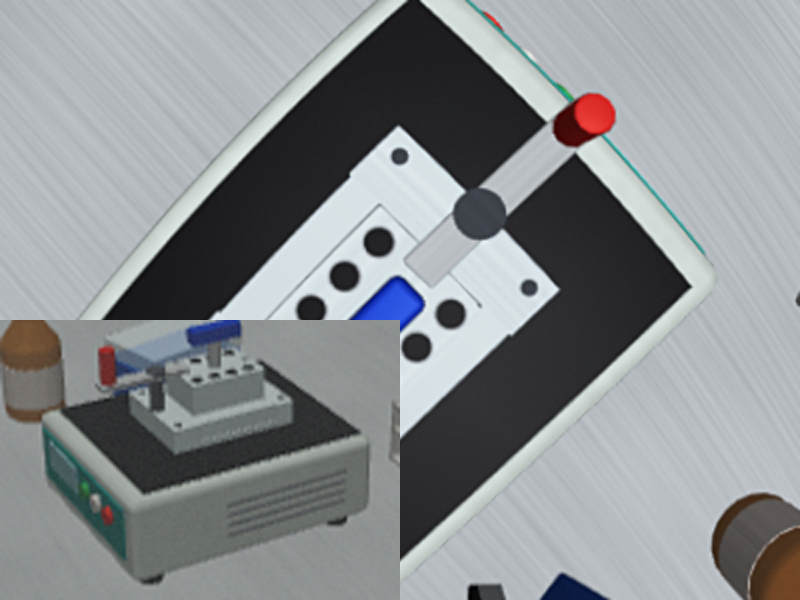

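The latch is fully across, its nose over the seated block and its lever pointing to the front. The block sits level in the pocket and the gripper is clear, so I'm handing in.

```bash
python3 -c "
from workcell import *
print(hand_in())"
```

```text
the job is handed in; nothing more can be done
None
```

The blue-handled block is fully home in the shaker pocket and released, the latch is swung to its stop over it, and the job was handed in at about 14 s.

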